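# Try the sample cover, free its catch if caught, hold it open

### The job

First tug the cover of the white sample module up by its metal handle, leaving the thumb catch alone, to learn whether the hidden catch is holding it. If it is caught, let it down and slide the thumb catch away from the cover to free it; then raise the cover by its handle to 45 degrees or more and finish while still holding it there by the handle, steady (it falls shut if let go). Do not disturb the bottle, the beaker or the vial rack.

Things in the scene. Friction and masses are not known exactly. Their poses are not given: they have to be found in the camera images.
- module: White sample module fixed to the bench, 240 (x) by 300 (y) by 120 mm high; origin at the centre of its underside. Its -x side is the front (towards the robot), its -y side the right. A chamber in its top is closed by the cover; the flat deck right of the cover (top at z = 120 mm) carries the thumb catch.
- cover: The cover: white panel 200 (x) by 180 (y) by 12 mm, top 133 mm above the bench, with a bright metal handle in front; 0.35 to 0.7 kg (hidden). Origin: middle of its hinge line, 90 mm behind and 125 mm above the module's origin, axis along the module's y. Its x, y, z axes are the module's when shut, and tilt with it.
- cover_angle (a joint): Opening angle of the cover in rad: 0 shut (level) to 1.3, front edge up. It falls shut when let go. If caught, it rises only about 0.03 rad (8 mm at the handle) and stops hard; otherwise it simply comes up. Nothing outside shows which.
- pull (a point): The cover's bright metal handle: bar 22 mm in diameter, 36 mm long, along the module's y, on a 16 mm wide, 12 mm thick stem before the cover's front edge; module front face 35 mm behind its centre. This point: bar centre, 245 mm from the hinge line, 2 mm above it when shut (127 mm above the bench). Turns with the cover; pinched on its flat ends it can pivot between the fingers.
- catch (a joint): Travel in m of the thumb catch: 0 is home (near the cover), 0.020 is fully released, away from the cover along the module's -y. It slides with about 3 N and stays where it is left. If the cover is caught, it is let go once the catch is past 0.012 with the cover down.
- catch_grip (a point): Middle of the top of the thumb catch, a black upright block 24 (x) by 14 (y) by 28 mm standing on the deck; this point is 150 mm above the bench. Moves with the catch; home it is 60 mm in front of and 110 mm right of the module's origin.
- reagent: Bystander: amber bottle, 60 mm diameter, 130 mm tall, origin under its centre, on the bench left of the module.
- beaker: Bystander: glass beaker, 68 mm diameter, 85 mm tall, origin under its centre, on the bench left of the module.
- vial_rack: Bystander: grey vial rack 60 by 120 mm, 52 mm tall with its vials, origin under its centre, on the bench right of the module.

How it is judged:
By the outcome, as a careful person would: the job done as asked, in the order asked, and still so for the second after the job is handed in, while the arm keeps its last pose, push and grip.
It also fails if it takes over 56 s, if anything falls off the work surface, if the arm or the gripper's body presses on something with over 40 N, if the wrist force passes 120 N, or if a joint passes its speed limit or range.

### The arm

A 6-joint arm with a two-finger parallel gripper is mounted at the origin on the work surface. World frame = base frame: x ahead of the robot, y to its left, z up, the work surface at z = 0. Lengths are in m, angles in rad, forces in N, time in s.
With the tool pointing down it reaches from about 0.25 to 0.725 m from the base axis. Payload 4 kg.
Tool frame: the origin (TCP) lies midway between the tips of the shut fingers; the grasp point (between the pads) lies 19 mm behind it; z points along the fingers, y is the line along which they close (so a half turn about z gives the same grasp; the last joint's range is limited). The gripper opens to 85 mm and grips with 20 to 120 N. Pads are 22 mm wide; open, the fingers measure 114 mm over their backs; the gripper's body (76 mm by 85 mm) begins 54 mm behind the grasp point. The pads swing forward as they close: fully open they stand 13 mm farther back than shut.
Start: joints at [1.228, 0.241, 0.005, 1.335, 0, 1.571], TCP at [0.168, 0.471, 0.231] pointing down, gripper open.
Joint ranges: [-2.72, 2.72], [-1.05, 1.87], [-1.09, 1.28], [-1.99, 2.15], [-1.42, 1.44], [-3.14, 3.14]. Speed limits (rad/s): [2.79, 2.79, 3.14, 3.14, 3.14, 3.14].

### API

Orientations are given as a unit quaternion [x, y, z, w].
In Python, from workcell import get_obs, camera, job_done, silhouettes gives the robot as it stands. The module is installed in compiled form; this text tells all that it offers.
- The arm moves only by the tool drive_tool, never from a script. Its argument "increments" is a list of rows, each a list of 3 entries, a list of its own where there are three numbers: the shift along the world's x, y, z in mm, then the turn, a rotation vector about the world's x, y, z in degrees, then the opening, from 0 (shut) to 1 (fully open). A call has 1 to 8 rows; each row shifts and turns the commanded pose from where the row before left it; what a row does not reach is not made up. A row lasts 1/12 s, in which the tool goes at most 41.7 mm and 7.16 degrees, less where a joint would pass 70% of its speed; a pose out of reach is approached as far as the arm can. A call is refused whole if a number of a shift passes 41.7 or a number of a turn 7.16, either way. A call with a gripper value outside its range is refused whole. The fingers move at their own pace and stop on an object; the grip force is fixed at half the most. Time passes only in rows, so rows that do not move let the fingers close. It gives the time, the measured TCP pose, the force, the opening and the grip force at its end, in the units of the state.
- get_obs(): the state, without advancing time (a new reading comes with each control period).
- camera(name): name is "side" or "top" or "wrist"; returns a dict with "image" (480x640x3 uint8, red, green, blue), "K" (3x3 intrinsics, pixels), "k1" (the pictures are not rectified: a ray, as slopes to the right and down, at radius r is drawn at 1 + k1 r^2 times it, then the intrinsics apply), "view" (4x4, takes a point from world to camera coordinates). Camera axes: x right, y down, z forward; pixel columns grow to the right and rows downward; lengths in m; the calibration is good to about 2 mm. A picture is of the moment at which its call begins. There is no depth.
- job_done(): hands the job in; it is judged then, once.
Trained networks look in a picture, given as the dict that the camera call returned (one of the last four; its "shot" number tells which), for a name from the list of things; names that differ only in an ending like _2 or _b are one class to them, and where a whole thing is asked for, a point or a joint stands for the part that bears it (a point fixed in the world has none). Each returns a list of dicts, best first, with "conf" (0 to 1); they miss things now and then, are a little off and sometimes report something else, mostly with a low value. They report only what shows in the picture. A call takes as long as a camera call.
- silhouettes(query, picture): "region" (480x640 bool, what is visible of it) and "bbox" ([left, top, right, bottom] in pixels, round what is visible of it).
The state is a dict: "clock": time; "joint_pos": joint angles; "joint_vel": joint speeds; "tau": joint torques, N m; "eef_pos": TCP position; "tool_rot": TCP orientation; "ft_force": force on the tool from outside, world axes, zero at the start; "ft_torque": the same for the moment, N m; "grip_width": finger opening in m; "grasp_force": force on a finger pad.
Only numpy, scipy, OpenCV 4.12 (cv2) and the standard library are available. Lean on these libraries where they do the work, as an engineer would, in place of code of your own. Each camera call takes 0.05 s, during which the arm holds its last target. There are 200 camera calls.

## Working session

There is one attempt and no reset: what is moved stays moved. The work goes in short steps, Python scripts to look and compute and a tool call to move; the robot and the scene stay as the last step left them, time stands still between calls to the robot, and variables do not carry over. Pictures are saved under pics/ and viewed, at most 10 in all, crops included, and the job is handed in when it is done.

Besides the shell and the picture viewer there is one more tool, called after "Call:" in YAML: its name, and indented under it one key for each argument. drive_tool: Moves the arm, as the interface text tells. Its arguments: {"type":"object","properties":{"increments":{"type":"array"}},"required":["increments"]}

```bash
mkdir -p pics; cat > h.py <<'E'
import numpy as np, cv2
from workcell import get_obs, camera, job_done, silhouettes
def ray(p,uv):
    K=p["K"];k=p["k1"];V=np.array(p["view"])
    d=np.array([(uv[0]-K[0][2])/K[0][0],(uv[1]-K[1][2])/K[1][1]]);s=d.copy()
    for _ in range(20): s=d/(1+k*(s@s))
    R=V[:3,:3];return -R.T@V[:3,3], R.T@np.array([s[0],s[1],1.])
def atz(p,uv,z):
    o,d=ray(p,uv);return o+d*(z-o[2])/d[2]
def tri(*pu):
    A=np.zeros((3,3));b=np.zeros(3)
    for p,uv in pu:
        o,d=ray(p,uv);d=d/np.linalg.norm(d);M=np.eye(3)-np.outer(d,d);A+=M;b+=M@o
    return np.linalg.solve(A,b)
def proj(p,X):
    V=np.array(p["view"]);c=V[:3,:3]@X+V[:3,3];s=c[:2]/c[2];s=s*(1+p["k1"]*(s@s))
    return np.array([p["K"][0][0]*s[0]+p["K"][0][2],p["K"][1][1]*s[1]+p["K"][1][2]])
E
python3 - <<'E'
from h import *
np.set_printoptions(precision=3,suppress=True)
P={n:camera(n) for n in("side","top")}
for n,p in P.items():
    cv2.imwrite(f"pics/{n}0.png",p["image"][:,:,::-1]);print(n,p["K"],p["k1"],-np.array(p["view"])[:3,:3].T@np.array(p["view"])[:3,3])
    for q in("module","cover","pull","catch","catch_grip","reagent","beaker","vial_rack"):
        for r in silhouettes(q,p)[:2]:
            ys,xs=np.nonzero(r["region"]);print(n,q,round(r["conf"],2),r["bbox"],xs.mean().round(1),ys.mean().round(1),len(xs))
print(get_obs())
E
```

```text
side [[465.138   0.    321.736]
 [  0.    465.138 241.695]
 [  0.      0.      1.   ]] -0.039661771328404455 [ 0.286 -0.477  0.823]
side module 0.67 [219.6, 178.2, 405.7, 353.1] 310.6 260.2 19296
side cover 0.93 [240.8, 193.2, 371.9, 298.7] 303.1 243.1 7752
side pull 0.3 [238.3, 191.6, 374.9, 296.8] 303.2 243.1 7898
side catch_grip 0.48 [321.7, 274.4, 335.0, 294.2] 327.6 283.6 180
side reagent 0.81 [234.0, 172.9, 261.8, 216.1] 246.6 194.9 674
side beaker 0.62 [188.3, 202.3, 219.1, 248.3] 204.1 224.0 1064
side vial_rack 0.65 [333.9, 332.1, 398.5, 401.7] 363.7 368.9 2322
top [[551.633   0.    312.809]
 [  0.    551.633 232.253]
 [  0.      0.      1.   ]] -0.00750288696757015 [0.419 0.043 1.131]
top module 0.88 [198.8, 161.5, 384.2, 325.7] 292.0 241.9 21280
top module 0.66 [233.4, 180.5, 352.4, 327.0] 293.4 244.0 11093
top cover 0.79 [237.3, 175.3, 354.7, 325.3] 293.7 244.3 11306
top pull 0.95 [234.0, 176.4, 352.1, 329.1] 293.6 243.9 11265
top catch 0.65 [353.9, 248.7, 366.1, 260.9] 358.4 254.7 127
top reagent 0.79 [164.6, 239.6, 199.3, 275.3] 181.1 259.1 1041
top reagent 0.64 [237.6, 176.8, 354.3, 325.3] 293.7 243.8 11065
top beaker 0.76 [160.8, 300.2, 202.7, 336.4] 179.5 317.8 1149
top vial_rack 0.93 [383.5, 248.5, 445.3, 280.8] 413.3 263.2 1821
{'clock': 0.9, 'joint_pos': array([ 1.228,  0.241,  0.005,  1.335, -0.   ,  1.571]), 'joint_vel': array([ 0.001,  0.   ,  0.001,  0.001, -0.001, -0.   ]), 'tau': array([ -0.001, -37.219,  25.269,   0.001,  -0.   ,  -0.   ]), 'eef_pos': array([0.168, 0.471, 0.231]), 'tool_rot': array([0.171, 0.985, 0.   , 0.   ]), 'ft_force': array([0.55 , 0.225, 0.01 ]), 'ft_torque': array([-0.011,  0.038, -0.003]), 'grasp_force': 0.0, 'grip_width': 0.08570245094792805}
```

View pics.

```bash
python3 - <<'E'
import cv2,numpy as np
a=cv2.imread("pics/side0.png")[160:420,170:430];b=cv2.imread("pics/top0.png")[150:350,150:460]
a=cv2.resize(a,(570,570),interpolation=cv2.INTER_CUBIC);cv2.imwrite("pics/side0c.png",a)
cv2.imwrite("pics/top0c.png",cv2.resize(b,(775,500),interpolation=cv2.INTER_CUBIC))
E
```

```text
(no output)
```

View pics/side0c.png

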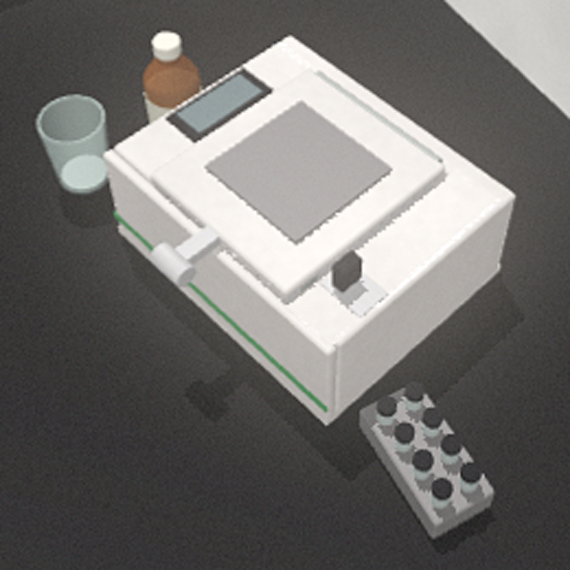

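View pics/top0c.png

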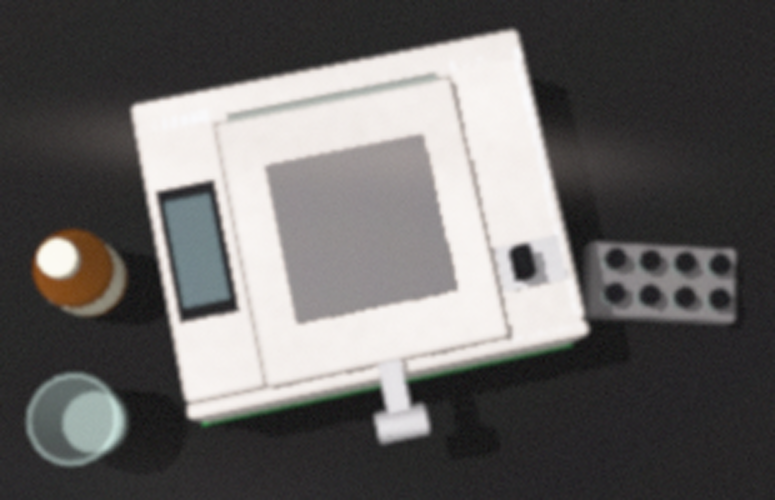

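Side: the handle bar is at about (249,280), the catch top at about (328,276). Top: the bar is at (311,320), the catch at (358,255). The rack stands off the module's right, and the bottle and beaker off its left.

```bash
python3 - <<'E'
from h import *
np.set_printoptions(precision=4,suppress=True)
s=camera("side");t=camera("top")
print("bar",tri((s,(249.4,280.4)),(t,(310.8,319.6))))
print("catch",tri((s,(328.3,277)),(t,(358.4,254.8))), atz(t,(358.2,254.4),.15))
C=[np.array(c)/2.5+[150,150] for c in((517,30),(133,105),(190,404),(587,330))]
W=np.array([atz(t,c,.12)[:2] for c in C]);print(W,W.mean(0))
S=[np.array(c)/2.192+[170,160] for c in((513,195),(290,38),(108,153),(334,350))]
for a,b in zip(C,S): print("corner",tri((t,a),(s,b)))
# rigid fit
M=np.array([[.12,-.15],[.12,.15],[-.12,.15],[-.12,-.15]]);c=W.mean(0)
H=M.T@(W-c);th=np.arctan2(H[0,1]-H[1,0],H[0,0]+H[1,1]);R=np.array([[np.cos(th),-np.sin(th)],[np.sin(th),np.cos(th)]])
print("yaw",np.degrees(th),"res",W-c-M@R.T)
for n,m in dict(pull=(-.155,0),catch=(-.06,-.11),hinge=(.09,0)).items(): print(n,c+R@m)
for q,z in(("vial_rack",.05),("beaker",.04),("reagent",.06)):
    r=silhouettes(q,t)[0];b=r["bbox"];print(q,atz(t,b[:2],z)[:2],atz(t,b[2:],z)[:2])
E
```

```text
bar [0.4466 0.0121 0.1267]
catch [ 0.5629 -0.0719  0.1526] [ 0.5613 -0.0708  0.15  ]
[[ 0.7443 -0.0723]
 [ 0.6793  0.2173]
 [ 0.4574  0.1659]
 [ 0.515  -0.1233]] [0.599  0.0469]
corner [ 0.7445 -0.0724  0.119 ]
corner [0.6815 0.2182 0.1135]
corner [0.4565 0.167  0.1134]
corner [ 0.518  -0.1244  0.1202]
yaw 12.277711450982961 res [[-0.0039  0.0018]
 [-0.0051 -0.0017]
 [ 0.0076 -0.002 ]
 [ 0.0014  0.0019]]
pull [0.4475 0.014 ]
catch [ 0.5638 -0.0733]
hinge [0.6869 0.0661]
vial_rack [ 0.5894 -0.1331] [ 0.5309 -0.258 ]
beaker [0.4812 0.303 ] [0.4171 0.2166]
reagent [0.5954 0.3025] [0.5302 0.2338]
```

Call:
drive_tool:
  increments:
    - [[17,-28,0],[0,0,4],1]
    - [[17,-28,0],[0,0,4],1]
    - [[17,-28,0],[0,0,4],1]
    - [[17,-28,0],[0,0,4],1]
    - [[17,-28,0],[0,0,4],1]
    - [[17,-28,0],[0,0,4],1]
    - [[17,-28,0],[0,0,4],1]
    - [[17,-28,0],[0,0,4.5],1]

```text
clock: 1.82
eef_pos: [0.3046, 0.2456, 0.2315]
tool_rot: [-0.114, 0.993, 0.0, 0.0]
ft_force: [0.6, 0.6, 0.1]
grip_width: 0.0857
grasp_force: 0.0
```

Call:
drive_tool:
  increments:
    - [[17,-28,0],[0,0,0],1]
    - [[17,-28,0],[0,0,0],1]
    - [[17,-28,0],[0,0,0],1]
    - [[17,-28,0],[0,0,0],1]
    - [[17,-28,0],[0,0,0],1]
    - [[17,-28,0],[0,0,0],1]
    - [[17,-28,0],[0,0,0],1]
    - [[0,0,0],[0,0,0],1]

```text
clock: 2.48
eef_pos: [0.4257, 0.0469, 0.2314]
tool_rot: [-0.109, 0.994, -0.001, 0.001]
ft_force: [0.8, 0.5, -0.7]
grip_width: 0.0855
grasp_force: 0.0
```

Now look from the wrist for a check on the bar and catch.

```bash
python3 - <<'E'
from h import *
np.set_printoptions(precision=4,suppress=True)
w=camera("wrist");cv2.imwrite("pics/w1.png",w["image"][:,:,::-1])
for n,X in dict(bar=(.4466,.0121,.127),catch=(.563,-.072,.15)).items(): print(n,proj(w,np.array(X)))
for q in("pull","catch"):
    for r in silhouettes(q,w)[:2]: print(q,r["conf"],r["bbox"])
E
```

```text
bar [257.8671 256.9183]
catch [ 90.4226 410.3883]
pull 0.72 [123.3, 242.0, 399.5, 463.3]
```

View pics/w1.png

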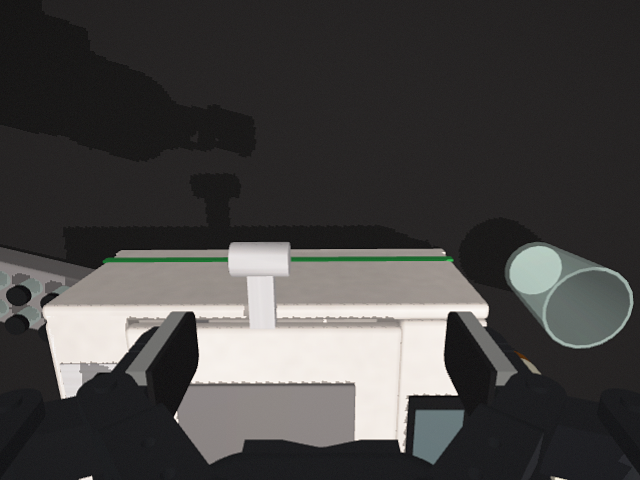

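The bar is at (260,259), within 2 px of where the triangulation puts it, and the yaw is aligned.

Call:
drive_tool:
  increments:
    - [[10,-17,-5],[0,0,0],1]
    - [[10,-17,-20],[0,0,0],1]
    - [[0,0,-30],[0,0,0],1]
    - [[0,0,-30],[0,0,0],1]
    - [[0,0,-25],[0,0,0],1]
    - [[0,0,-15],[0,0,0],1]
    - [[0,0,0],[0,0,0],1]
    - [[0,0,0],[0,0,0],1]

```text
clock: 3.3
eef_pos: [0.442, 0.0181, 0.106]
tool_rot: [-0.113, 0.994, 0.0, -0.001]
ft_force: [0.1, 0.3, 0.6]
grip_width: 0.0853
grasp_force: 0.0
```

Call:
drive_tool:
  increments:
    - [[0,0,0],[0,0,0],0]
    - [[0,0,0],[0,0,0],0]
    - [[0,0,0],[0,0,0],0]
    - [[0,0,0],[0,0,0],0]
    - [[0,0,0],[0,0,0],0]
    - [[0,0,0],[0,0,0],0]
    - [[0,0,0],[0,0,0],0]
    - [[0,0,0],[0,0,0],0]

```text
clock: 3.97
eef_pos: [0.4453, 0.0123, 0.1088]
tool_rot: [-0.11, 0.994, -0.006, 0.002]
ft_force: [-1.7, -12.3, 9.6]
grip_width: 0.0351
grasp_force: 59.7
```

Call:
drive_tool:
  increments:
    - [[2,-4,2],[0,0,0],0]
    - [[0,0,2],[0,0,0],0]
    - [[0,0,2],[0,0,0],0]
    - [[0,0,2],[0,0,0],0]
    - [[0,0,2],[0,0,0],0]
    - [[0,0,2],[0,0,0],0]
    - [[0,0,2],[0,0,0],0]
    - [[0,0,0],[0,0,0],0]

```text
clock: 4.63
eef_pos: [0.4456, 0.0124, 0.1205]
tool_rot: [-0.112, 0.994, -0.001, 0.0]
ft_force: [4.0, -3.6, -5.3]
grip_width: 0.0354
grasp_force: 60.3
```

Call:
drive_tool:
  increments:
    - [[0,0,2],[0,0,0],0]
    - [[0,0,2],[0,0,0],0]
    - [[0,0,0],[0,0,0],0]
    - [[0,0,0],[0,0,0],0]

```text
clock: 4.97
eef_pos: [0.4459, 0.0125, 0.1243]
tool_rot: [-0.112, 0.994, -0.001, 0.001]
ft_force: [5.2, -4.7, -5.0]
grip_width: 0.0353
grasp_force: 60.2
```

Call:
drive_tool:
  increments:
    - [[0,0,5],[0,0,0],0]
    - [[0,0,5],[0,0,0],0]
    - [[1,0,5],[0,0,0],0]
    - [[1,0,5],[0,0,0],0]
    - [[0,0,0],[0,0,0],0]

```text
clock: 5.38
eef_pos: [0.4483, 0.013, 0.145]
tool_rot: [-0.112, 0.994, -0.0, 0.001]
ft_force: [5.9, -2.8, -5.5]
grip_width: 0.035
grasp_force: 60.4
```

```bash
python3 - <<'E'
from h import *
s=camera("side");a=s["image"][160:420,170:430,::-1]
cv2.imwrite("pics/side2.png",cv2.resize(a,(570,570),interpolation=cv2.INTER_CUBIC))
E
```

```text
(no output)
```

View pics/side2.png

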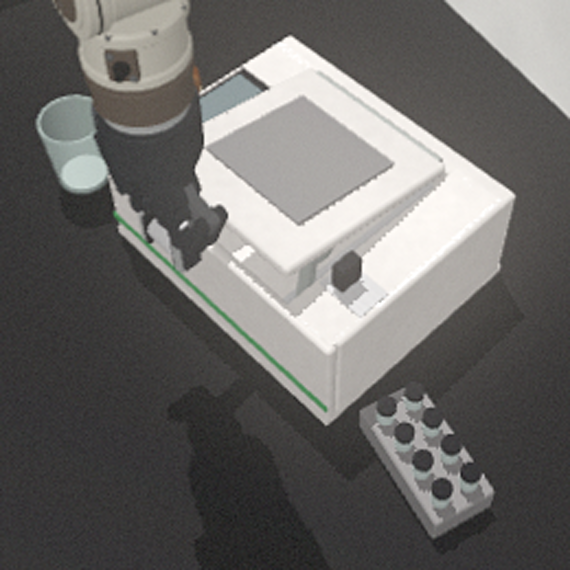

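The front edge has lifted well past 8 mm, with a dark gap showing under it near (310,270). The force is only about 5 N, so the cover isn't caught and the catch can stay as it is. I'll carry on raising along the arc.

Call:
drive_tool:
  increments:
    - [[2,0.5,12],[0,0,0],0]
    - [[3,0.7,12],[0,0,0],0]
    - [[3.5,0.8,12],[0,0,0],0]
    - [[4,0.9,12],[0,0,0],0]
    - [[4.5,1,12],[0,0,0],0]
    - [[5,1.1,12],[0,0,0],0]
    - [[6,1.3,11],[0,0,0],0]
    - [[6,1.4,11],[0,0,0],0]

```text
clock: 6.1
eef_pos: [0.4815, 0.0206, 0.2376]
tool_rot: [-0.112, 0.994, -0.0, -0.0]
ft_force: [7.4, -2.7, -9.1]
grip_width: 0.0349
grasp_force: 60.7
```

Call:
drive_tool:
  increments:
    - [[7,1.6,10.5],[0,0,0],0]
    - [[7,1.6,10.5],[0,0,0],0]
    - [[8,1.8,10],[0,0,0],0]
    - [[8,1.8,9.5],[0,0,0],0]
    - [[9,2,9],[0,0,0],0]
    - [[9,2,8.5],[0,0,0],0]
    - [[0,0,0],[0,0,0],0]
    - [[0,0,0],[0,0,0],0]

```text
clock: 6.77
eef_pos: [0.529, 0.0314, 0.2947]
tool_rot: [-0.112, 0.994, 0.0, -0.001]
ft_force: [4.7, -2.2, -8.8]
grip_width: 0.035
grasp_force: 63.1
```

Call:
drive_tool:
  increments:
    - [[9,2,8],[0,0,0],0]
    - [[9,2,7],[0,0,0],0]
    - [[0,0,0],[0,0,0],0]
    - [[0,0,0],[0,0,0],0]
    - [[0,0,0],[0,0,0],0]
    - [[0,0,0],[0,0,0],0]
    - [[0,0,0],[0,0,0],0]
    - [[0,0,0],[0,0,0],0]

```text
clock: 7.43
eef_pos: [0.5467, 0.0354, 0.3093]
tool_rot: [-0.112, 0.994, 0.0, -0.001]
ft_force: [5.3, -0.6, -11.6]
grip_width: 0.0347
grasp_force: 64.5
```

```bash
python3 - <<'E'
from h import *
s=camera("side");a=s["image"][100:420,150:450,::-1]
cv2.imwrite("pics/side3.png",cv2.resize(a,(540,576),interpolation=cv2.INTER_CUBIC))
o=get_obs();print(o["eef_pos"],o["joint_vel"].round(3),o["grasp_force"],o["clock"])
E
```

```text
[0.54668126 0.03538753 0.30929347] [ 0.001 -0.     0.002 -0.002  0.    -0.   ] 64.54367637634277 7.4833
```

View pics/side3.png

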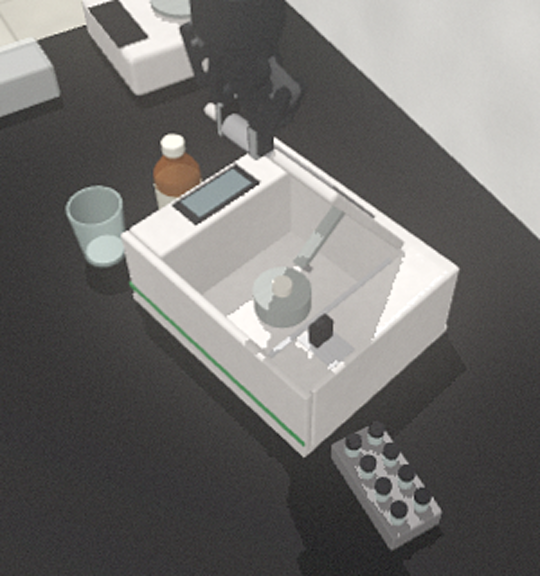

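```bash
python3 - <<'E'
from h import *
s=camera("side")
for z in(.309,.328,.332): print(proj(s,np.array([.5467,.0354,z])))
a=s["image"][120:220,230:340,::-1]
cv2.imwrite("pics/side4.png",cv2.resize(a,(660,600),interpolation=cv2.INTER_CUBIC))
E
```

```text
[285.82025903 179.72410589]
[285.34037818 170.86203551]
[285.237147   168.95334438]
```

View pics/side4.png

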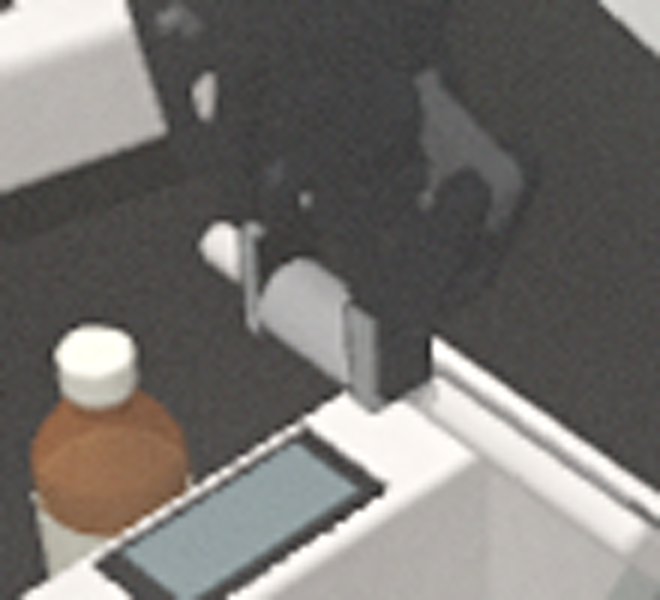

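The bar sits between both pads, centred near (281,173) in the full image. The cover is open about 54° and steady, and the bystanders haven't moved.

```bash
python3 -c "
from workcell import *
print(job_done())"
```

```text
the job is handed in; nothing more can be done
None
```

The tug showed the cover was not caught, so I left the thumb catch alone; the cover is raised to about 54° (worked out from the arm's position), held steady by its handle, and the job is handed in.

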